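Release the eccentric lock of a fettling jig and slide the dried tile onto the ware board

ROBOT

A 6-joint arm with a two-finger parallel gripper is mounted at the origin on the work surface. World frame = base frame: x ahead of the robot, y to its left, z up, the work surface at z = 0. Lengths are in m, angles in degrees, forces in N, time in s.
With the tool pointing down it reaches from about 0.3 to 0.75 m from the base axis. Payload 8.5 kg.
Tool frame: the origin (TCP) lies between the finger pads; the fingertips stand 14 mm ahead of it and the grasp point (between the pads) lies 5 mm behind it; x points along the fingers, z is the direction in which the jaws open and shut, and the axes are right-handed (so a half turn about x gives the same grasp; the last joint's range is limited). The gripper opens to 85 mm and grips with 20 to 120 N. Pads are 22 mm wide; open, the fingers measure 114 mm over their backs; the gripper's body (76 mm by 85 mm) begins 54 mm behind the grasp point. The pads swing forward as they close: fully open they stand 13 mm farther back than shut.
Start: joints at [62.894, 21.807, 74.336, -0, 83.858, -12.336], TCP at [0.14, 0.532, 0.245] pointing down, gripper open.
Joint ranges: [-178.18, 178.18], [-50.72, 133.34], [12.68, 142.11], [-81.47, 261.47], [9.98, 163.14], [-165.26, 165.26]. Speed limits (degrees/s): [136.94, 136.94, 180, 180, 180, 180].

INTERFACE

Orientations are given as a 3x3 rotation matrix whose columns are the frame's x, y, z axes.
In Python, from rig import env gives the robot as it stands.
- The arm moves only by the shell command python3 -m jog 'ROWS' [FORCE]. ROWS is JSON, a list of rows, each a list of 5 numbers: the opening, from -1 (shut) to 1 (fully open), so that 0 is half open, then the shift along the tool's x, y, z in m, then the turn about the tool's x in rad. In form: [[claw, dx, dy, dz, yaw], ...]. A call has 1 to 20 rows; each row is the pose to reach, as a shift and turn from the pose commanded when the call began, along the tool's axes at that moment; what a row does not reach only later rows make up. A row lasts 1/10 s, in which the tool goes at most 50 mm and 8.59 degrees, less where a joint would pass 70% of its speed; a pose out of reach is approached as far as the arm can. A call with a gripper value outside its range is refused whole. The fingers move at their own pace and stop on an object; FORCE is the grip in N (left out, the last holds). Time passes only in rows, so rows that repeat a pose let the fingers close. It gives the time, the measured TCP pose, the force and the opening at its end, in the units of the state.
- env.observe(): the state, without advancing time (a new reading comes with each control period).
- env.get_image(name): name is "scene" or "top" or "wrist"; returns the picture (480x640x3 uint8, red, green, blue); there is no depth.
- env.camera_model(name): a dict with "fx", "fy", "cx", "cy" (pixels), "origin" and "orientation" of the camera in the world. Camera axes: x right, y up, looking along -z (the intrinsics and any distortion apply to the point x, -y, -z); pixel columns grow to the right and rows downward; lengths in m; the calibration is good to about 2 mm. The wrist camera is an equidistant fisheye: a pixel r from the principal point sees the ray r / f radians off the axis. A picture is of the moment at which its call begins: read the wrist's pose just before it. camera_model takes no time and is no camera call; for the wrist camera it gives the pose at the moment of the call.
- env.close_job(): hands the job in, once; it reports no verdict.
The state is a dict: "time_s": time; "q": joint angles; "qvel": joint speeds; "joint_efforts": joint torques, N m; "position": TCP position; "tool_rot": TCP orientation; "ft_force": force on the tool from outside, world axes, zero at the start; "wrist_torque": the same for the moment, N m; "grip_width": finger opening in m.
Only numpy, scipy, OpenCV 4.12 (cv2) and the standard library are available. Lean on these libraries where they do the work, as an engineer would, in place of code of your own. Each camera call takes 0.05 s, during which the arm holds its last target.

TASK

The dried clay tile in the fettling jig is finished. With the fingertips, push the red lever of the eccentric lock round half a turn to its low point, so that the brass disc is out of the notch, and only then push the slide forward by its black push plate until it is fully home and the tile lies flat and whole on the ware board. Leave the lever at its low point, do not touch or lift the fragile tile, leave the things around the jig where they are, and finish clear of everything.

Things in the scene. Friction and masses are not known exactly. Their poses are not given: they have to be found in the camera images.
- jig: Fettling jig, fixed: green base plate 334 x 150 x 12 mm (x -122 to 212). Origin on the bench under its working middle; x = the way the slide is pushed, y = left of that, z up. Slide bar y -22 to 22 mm, top 28 mm high, in guides 34 mm high. Pusher face behind the tile at x = 100 mm when joint slide is 0, 96 mm wide, 36 mm high. Tile bed 12 mm high, ends at x = 212; steel fences 28 mm high.
- cam (a joint): Eccentric's turn. 0 = high point: disc 16 mm in the notch, slide blocked after 7 mm; 3.14 = low point, at its stop; slide free above 2.5. Grows clockwise seen from above: lever points back to the push plate at 0 (190 deg anticlockwise from jig x), out to the left half-way, forward at 3.14 (10 deg from jig x). Starts 0 to 0.45. Pivot friction about 1.2 N at the grip; stays where left.
- cam_pivot (a point): On the eccentric's vertical pivot, 50 mm above the bench, the height of the lever's centre line; jig x = 25, y = 39 mm. The brass disc (48 mm across, pivoted 9 mm off its centre, 14 to 30 mm above the bench) lies beside the bar's left edge, which has the notch for it.
- lever_grip (a point): Middle of the lever's red round grip, on its axis: 68 mm from the pivot, 50 mm above the bench. The grip is a level rod 18 mm thick, from 40 to 95 mm out from the pivot, pointing straight away from it; nearer in are a flat dark arm 12 mm wide and a hub 22 mm across, 61 mm high.
- slide (a joint): Travel of the slide in m along the jig's x axis: starts at 0 to 0.003 (back), 0.122 = fully home against its end stop. About 2 N of sliding friction and 1 to 3 N from the tile; no spring.
- push_point (a point): Centre of the rear face (the face looking to the jig's -x, away from the tile) of the upright black push plate on the slide, 62 mm above the bench; moves with the slide. At joint slide 0 it lies at jig x = -97, y = 0 mm.
- slide_bar: The slide with all it carries: aluminium bar, pusher face and the upright black push plate at its rear end, 44 mm wide (jig y), 12 mm thick, 38 to 88 mm above the bench. Its origin lies at the jig's origin shifted along jig x by the slide's travel (the push plate is 85 to 97 mm behind that), axes as the jig's.
- tile: Dried clay tile, buff with a relief, 100 x 100 x 18 mm, about 0.3 kg, loose on the bed between the fences just ahead of the pusher face (its centre at jig x about 156 mm). Origin: centre of its underside; x, y along its edges.
- ware_board: Light wooden ware board (plank for carrying tiles to the kiln), fixed flat at the jig's open end: 140 (jig x) x 150 x 10 mm, jig x 214 to 354 mm, 2 mm lower than the bed. Origin: centre of its underside. With the slide fully home its pusher face stands at jig x = 222 mm and the tile's centre at about 272 mm.
- mould_box: Bystander: square open wooden mould, 140 x 140 x 50 mm. Origin: centre of its underside.
- bowl: Bystander: terracotta bowl, 110 mm across, 50 mm high. Origin: centre of its underside.
- scraper: Bystander: scraper, dark wooden handle and steel blade, 187 mm long (x), 44 mm wide, 20 mm high. Origin on the bench under the handle's front end.

How it is judged:
By the outcome, as a careful person would: the job done as asked, in the order asked, and still so for the second after the job is handed in, with the robot touching nothing.
It also fails if it takes over 54 s, if anything falls off the work surface, if the arm or the gripper's body presses on something with over 40 N, if the wrist force passes 120 N, or if a joint passes its speed limit or range.

## Working session

There is one attempt and no reset: what is moved stays moved. The work goes in short steps, Python scripts to look and compute and a shell command to move; the robot and the scene stay as the last step left them, time stands still between calls to the robot, and variables do not carry over. Pictures are saved under pics/ and viewed, and the job is handed in when it is done.

```bash
mkdir -p pics; ls
python3 - <<'E'
from rig import env
import cv2
s=env.observe();print(s)
for n in("scene","top","wrist"):
    print(n,env.camera_model(n)); cv2.imwrite(f"pics/{n}0.png",env.get_image(n)[:,:,::-1])
E
```

```text
pics
{'time_s': 0.0, 'q': array([ 6.28927509e+01,  2.18398828e+01,  7.43875011e+01, -1.50945072e-03,
        8.38552705e+01, -1.23346818e+01]), 'qvel': array([-0.02614005, -0.00795325, -0.00590415,  0.03082733, -0.08392217,
        0.13147824]), 'joint_efforts': array([ 1.70056510e-04, -4.48468029e+01, -2.31277120e+01, -1.94704680e-04,
        4.72433443e-03,  4.02073979e-06]), 'position': array([0.1401072 , 0.53156319, 0.24470596]), 'tool_rot': array([[-6.34010749e-04, -9.66946217e-01,  2.54979629e-01],
       [-1.29606431e-03,  2.54980261e-01,  9.66945390e-01],
       [-9.99998959e-01,  2.82583774e-04, -1.41488470e-03]]), 'ft_force': array([-0.73969943,  0.16824199,  0.60481822]), 'wrist_torque': array([-0.04464049, -0.01095671, -0.06999397]), 'grip_width': 0.0853994074444231}
scene {'fx': 566.8548240715179, 'fy': 566.8548240715179, 'cx': 318.9198950689825, 'cy': 242.679329790561, 'origin': array([1.14849781, 0.33747428, 0.98447196]), 'orientation': array([[-0.53081044, -0.69262544,  0.48837515],
       [ 0.84748054, -0.43100282,  0.30986015],
       [-0.00412596,  0.57836543,  0.81576737]])}
top {'fx': 598.2698422062273, 'fy': 598.2698422062273, 'cx': 327.2300931439306, 'cy': 246.8162012158586, 'origin': array([ 0.48109912, -0.01288512,  1.31477888]), 'orientation': array([[ 0.0281138 ,  0.99346648, -0.11060727],
       [-0.99955172,  0.02680017, -0.01334561],
       [-0.01029412,  0.11093288,  0.99377459]])}
wrist {'fx': 371.64829954431775, 'fy': 371.64829954431775, 'cx': 315.1001883491145, 'cy': 247.94137963192853, 'origin': array([0.07466612, 0.54831757, 0.37335859]), 'orientation': array([[ 0.25646836, -0.93142922, -0.25819293],
       [ 0.9665509 ,  0.24664322,  0.0703312 ],
       [-0.001827  , -0.26759434,  0.96352993]])}
```

View pics/top0.png

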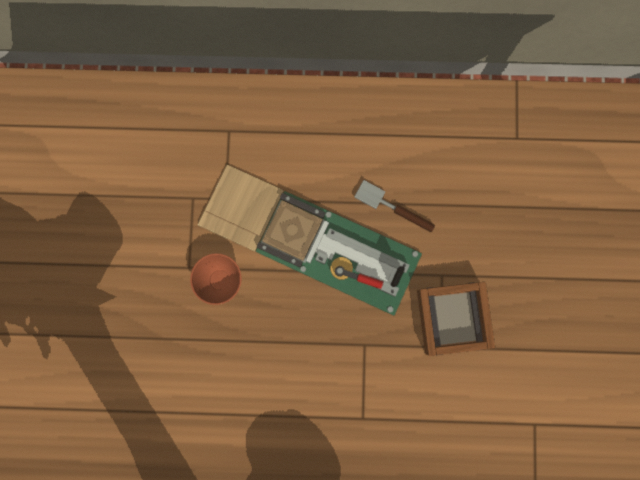

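View pics/scene0.png

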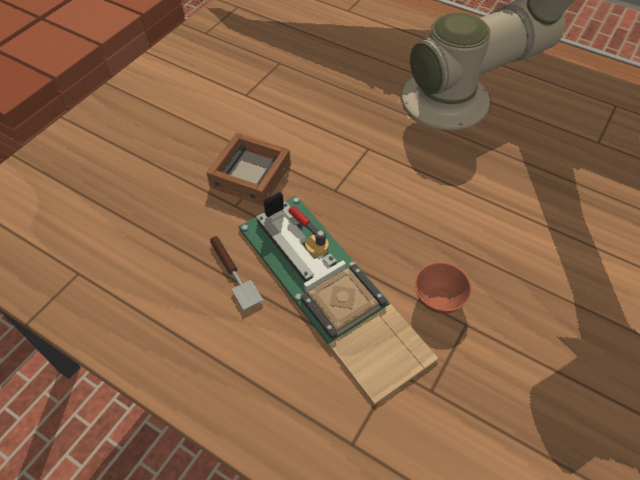

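The top view shows the jig with its board end at about (240,205), the push plate at (398,275), and the red grip at (370,281). The mould box is behind the push plate and the bowl is left of the board. I'll zoom in for corner pixels.

Run:
```python
import cv2
a=cv2.imread("pics/top0.png")[150:330,190:430];cv2.imwrite("pics/topc.png",cv2.resize(a,None,fx=3.3,fy=3.3,interpolation=cv2.INTER_CUBIC))
a=cv2.imread("pics/scene0.png")[180:410,230:440];cv2.imwrite("pics/scenec.png",cv2.resize(a,None,fx=2.6,fy=2.6,interpolation=cv2.INTER_CUBIC))
```

```text
(no output)
```

View pics/topc.png

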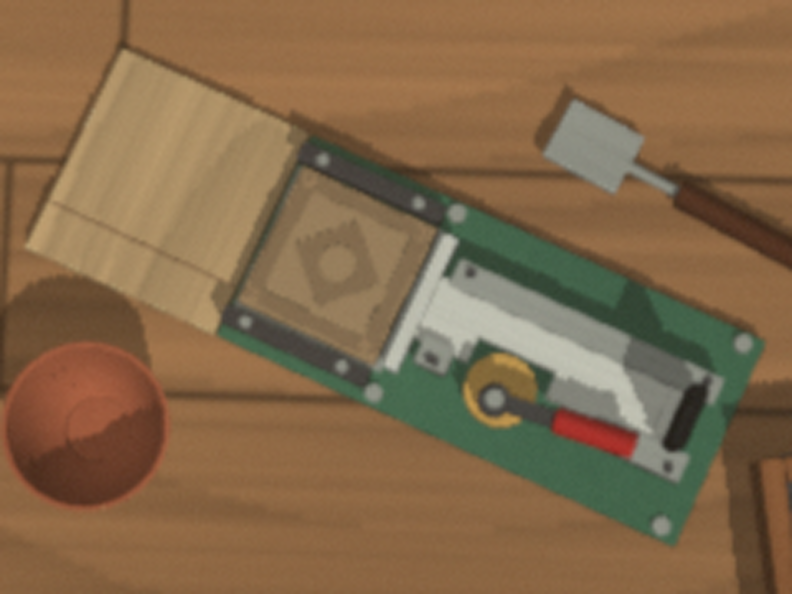

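View pics/scenec.png

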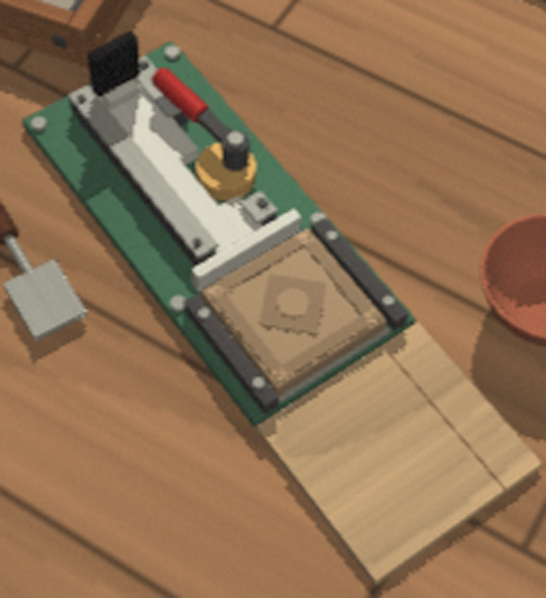

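```bash
cat > h.py <<'E'
import numpy as np
from rig import env
from scipy.optimize import least_squares
def proj(P,m):
    p=(np.asarray(P)-m["origin"])@m["orientation"]
    return np.c_[m["cx"]+m["fx"]*p[:,0]/-p[:,2], m["cy"]-m["fy"]*p[:,1]/-p[:,2]]
def ray(px,m):
    px=np.atleast_2d(px); d=np.c_[(px[:,0]-m["cx"])/m["fx"],-(px[:,1]-m["cy"])/m["fy"],-np.ones(len(px))]
    return d@m["orientation"].T
def atz(px,m,z):
    d=ray(px,m); o=m["origin"]; return o+d*((z-o[2])/d[:,2])[:,None]
E
python3 - <<'E'
from h import *
J=np.array([[-122,-75,12],[-122,75,12],[354,-75,10],[354,75,10],[25,39,61],[212,75,12]])/1e3
T=np.array([[764,343],[675,545],[123,46],[27,245],[494,399],[218,333]])/3.3+[190,150]
J2=np.array([[-122,-75,12],[354,-75,10],[354,75,10],[25,39,61],[212,-75,12]])/1e3
S=np.array([[24,124],[375,578],[540,466],[235,138],[255,423]])/2.6+[230,180]
mt,ms=env.camera_model("top"),env.camera_model("scene")
def W(J,p):
    c,s=np.cos(p[2]),np.sin(p[2]); return np.c_[p[0]+c*J[:,0]-s*J[:,1],p[1]+s*J[:,0]+c*J[:,1],J[:,2]]
def f(p,w=(1,1)):
    return np.r_[w[0]*(proj(W(J,p),mt)-T).ravel(),w[1]*(proj(W(J2,p),ms)-S).ravel()]
for w in((1,1),(1,0),(0,1)):
    r=least_squares(lambda p:f(p,w),[.45,0,1.2],x_scale=[.1,.1,1]);print(w,r.x,np.degrees(r.x[2]),abs(r.fun).max())
    if w==(1,1):P=r.x;print(np.round(r.fun,1))
def tojig(X):
    c,s=np.cos(P[2]),np.sin(P[2]);d=X[:,:2]-P[:2];return np.c_[c*d[:,0]+s*d[:,1],-s*d[:,0]+c*d[:,1]]*1e3
g=tojig(atz(np.array([[556,423],[635,443],[595,433]])/3.3+[190,150],mt,.05));print("grip top",g)
d=g-[25,39];print(np.hypot(*d.T),np.degrees(np.arctan2(d[:,1],d[:,0]))%360)
g=tojig(atz(np.array([[160,76],[203,110],[181,93]])/2.6+[230,180],ms,.05));print("grip scene",g)
d=g-[25,39];print(np.hypot(*d.T),np.degrees(np.arctan2(d[:,1],d[:,0]))%360)
print("plate top ends",tojig(atz(np.array([[700,388],[676,446]])/3.3+[190,150],mt,.088)))
print("bowl",atz(np.array([[86,425]])/3.3+[190,150],mt,.05), "box",atz(np.array([[422,292],[486,283],[492,348],[428,355]]),mt,.05))
print("scraper",atz(np.array([[370,193],[433,228]]),mt,.01))
for n,q in (("pivot",[25,39,50]),("push",[-97,0,62])): print(n,W(np.array([q])/1e3,P))
E
```

```text
(1, 1) [ 0.59802829 -0.06202333  1.16344029] 66.66021842431653 2.61463688972853
[ 0.9 -1.1 -0.3  0.3 -0.1 -0.3 -0.8 -0.3  0.  -0.8 -0.9 -0.2 -0.9 -2.6
 -0.   1.4  1.  -1.   0.4 -0.6 -0.4 -0.6]
(1, 0) [ 0.59703605 -0.06242899  1.16213651] 66.58551751823468 1.1211719237641091
(0, 1) [ 0.59935486 -0.06172604  1.1656479 ] 66.78670527142424 2.0309336464066803
grip top [[-17.91933846  36.99071417]
 [-69.05032542  27.34791623]
 [-43.21441204  32.30036297]]
[42.96634548 94.76937674 68.54262284] [182.68036759 187.06250131 185.6092805 ]
grip scene [[-66.79022559  27.55085993]
 [-18.10306635  36.82103806]
 [-42.46825033  31.89512301]]
[92.50150443 43.15810705 67.84131543] [187.10987325 182.89397361 186.01148866]
plate top ends [[-89.5432319  -17.82943836]
 [-90.81524687  21.32629427]]
bowl [[0.54738359 0.23765009 0.05      ]] box [[ 0.5315374  -0.19812458  0.05      ]
 [ 0.55419919 -0.33252684  0.05      ]
 [ 0.41922579 -0.34481389  0.05      ]
 [ 0.40101592 -0.21197402  0.05      ]]
scraper [[ 0.74878214 -0.08670434  0.01      ]
 [ 0.67419523 -0.22663201  0.01      ]]
pivot [[ 0.57212418 -0.0236179   0.05      ]]
push [[ 0.55959853 -0.15108597  0.062     ]]
```

```bash
cat >> h.py <<'E'
P=np.array([.5980,-.0620,1.1634])
def W(j):
    c,s=np.cos(P[2]),np.sin(P[2]); return np.array([P[0]+c*j[0]-s*j[1],P[1]+s*j[0]+c*j[1],j[2]])
def rel(w,s=None):
    s=s or env.observe(); return np.round(s["tool_rot"].T@(w-s["position"]),4)
def fing(th,r=.066,off=.0,hy=.011,hz=.0145,z=.058,s=None):
    # finger centre (TCP) pushing lever at jig angle th(deg)
    s=s or env.observe(); t=np.radians(th); u=np.array([np.cos(t),np.sin(t)]); n=np.array([-np.sin(t),np.cos(t)])
    c,q=np.cos(P[2]),np.sin(P[2]); nw=np.array([c*n[0]-q*n[1],q*n[0]+c*n[1],0])
    h=hy*abs(nw@s["tool_rot"][:,1])+hz*abs(nw@s["tool_rot"][:,2])
    j=np.array([.025,.039])+r*u+(.009+h+off)*n
    return W(np.r_[j,z])
E
python3 - <<'E'
from h import *
w=fing(186.5,off=.009,z=.16);print(w,rel(w))
E
```

```text
[ 0.58122502 -0.09531444  0.16      ] [ 0.0853 -0.5864 -0.4936]
```

```bash
python3 -m jog '[[-1,0.01,-0.58,-0.49,0],[-1,0.01,-0.586,-0.494,0],[-1,0.01,-0.586,-0.494,0],[-1,0.02,-0.586,-0.494,0],[-1,0.02,-0.586,-0.494,0],[-1,0.02,-0.586,-0.494,0],[-1,0.02,-0.586,-0.494,0],[-1,0.02,-0.586,-0.494,0],[-1,0.02,-0.586,-0.494,0],[-1,0.02,-0.586,-0.494,0],[-1,0.02,-0.586,-0.494,0],[-1,0.02,-0.586,-0.494,0],[-1,0.02,-0.586,-0.494,0],[-1,0.02,-0.586,-0.494,0],[-1,0.02,-0.586,-0.494,0],[-1,0.02,-0.586,-0.494,0],[-1,0.085,-0.586,-0.494,0],[-1,0.085,-0.586,-0.494,0],[-1,0.085,-0.586,-0.494,0],[-1,0.085,-0.586,-0.494,0]]' 20
python3 - <<'E'
from h import *
import cv2
s=env.observe();print(s["time_s"],s["position"],s["tool_rot"],s["ft_force"])
print(rel(fing(186.5,off=.009,z=.16)),env.camera_model("wrist"))
cv2.imwrite("pics/w1.png",env.get_image("wrist")[:,:,::-1])
E
```

```text
time_s: 2.15
position: [0.5813, -0.0953, 0.161]
tool_rot: [[0.001, -0.967, 0.255], [-0.0, 0.255, 0.967], [-1.0, -0.001, -0.0]]
ft_force: [0.3, -0.3, 0.3]
grip_width: 0.0003
2.15 [ 0.58125075 -0.09532745  0.16102206] [[ 7.01047194e-04 -9.66979646e-01  2.54852648e-01]
 [-2.57082820e-04  2.54852528e-01  9.66979898e-01]
 [-9.99999721e-01 -7.43416781e-04 -6.99302043e-05]] [ 0.32998561 -0.34670786  0.32589144]
[0.001 0.    0.   ] {'fx': 371.64829954431775, 'fy': 371.64829954431775, 'cx': 315.1001883491145, 'cy': 247.94137963192853, 'origin': array([ 0.51563058, -0.07873827,  0.28953477]), 'orientation': array([[ 2.56363620e-01, -9.31103948e-01, -2.59467015e-01],
       [ 9.66580197e-01,  2.46774913e-01,  6.94612464e-02],
       [-6.45690654e-04, -2.68603015e-01,  9.63250748e-01]])}
```

View pics/w1.png

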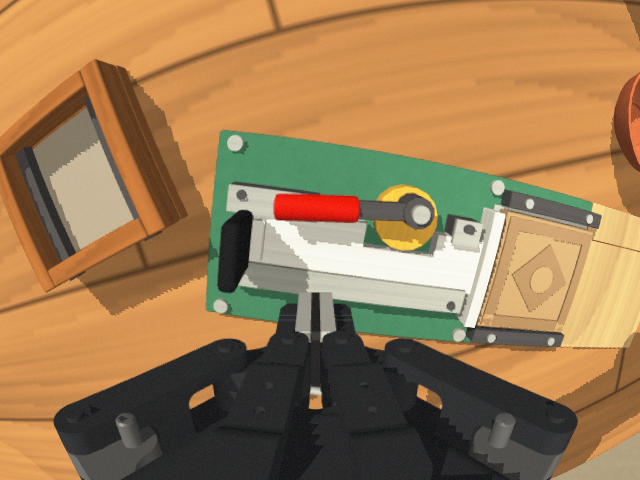

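```bash
cat >> h.py <<'E'
def fray(px,m):
    d=np.array([px[0]-m["cx"],-(px[1]-m["cy"])])/m["fx"]; r=np.hypot(*d)
    v=np.r_[d/max(r,1e-9)*np.sin(r),-np.cos(r)]; return m["orientation"]@v
def fz(px,m,z):
    d=fray(px,m); return m["origin"]+d*(z-m["origin"][2])/d[2]
def tojig(X):
    c,s=np.cos(P[2]),np.sin(P[2]);d=X[:2]-P[:2];return np.array([c*d[0]+s*d[1],-s*d[0]+c*d[1]])*1e3
E
python3 - <<'E'
from h import *
m=env.camera_model("wrist");s=env.observe();R=s["tool_rot"]
print("hub",tojig(fz((421,215),m,.061)))
for p in((276,207),(358,208),(317,207)):
  g=tojig(fz(p,m,.05));d=g-[25,39];print(g,np.hypot(*d),np.degrees(np.arctan2(d[1],d[0]))%360)
print("base rl",tojig(fz((221,131),m,.012)),"rr",tojig(fz((207,310),m,.012)))
print("plate top",tojig(fz((230,292),m,.088)),tojig(fz((250,212),m,.088)))
o=R.T@(m["origin"]-s["position"]);print("cam in tool",o)
for p in((218,345),(298,292),(334,292),(282,310),(56,410)):
  d=R.T@fray(p,m)
  for y in(11,0,-11):
    t=(y/1e3-o[1])/d[1];print(p,y,np.round((o+t*d)*1e3))
E
```

```text
hub [25.47394817 37.23251732]
[-67.67446126  26.12481908] 93.56455554406371 187.90942387984848
[-14.36534226  33.43994879] 39.756060429591855 188.03940832509807
[-41.07271957  29.99978394] 66.68289256068746 187.75690772825163
base rl [-120.15308977   71.68256498] rr [-119.35191396  -75.91146655]
plate top [-86.03031159 -21.70866968] [-78.68296015  28.08665245]
cam in tool [-0.12856224  0.06758625 -0.00068972]
(218, 345) 11 [-34.  11. -30.]
(218, 345) 0 [-15.   0. -36.]
(218, 345) -11 [  3. -11. -41.]
(298, 292) 11 [ 9. 11. -8.]
(298, 292) 0 [36.  0. -9.]
(298, 292) -11 [ 63. -11. -10.]
(334, 292) 11 [ 9. 11.  7.]
(334, 292) 0 [36.  0.  8.]
(334, 292) -11 [ 63. -11.  10.]
(282, 310) 11 [ -8.  11. -13.]
(282, 310) 0 [ 16.   0. -15.]
(282, 310) -11 [ 39. -11. -17.]
(56, 410) 11 [-72.  11. -64.]
(56, 410) 0 [-62.   0. -76.]
(56, 410) -11 [-51. -11. -89.]
```

The wrist picture shows the push plate at (236,250), the red grip from (276,207) to (358,208), and the hub at (421,215). The closed fingertips at (316,295) are beside the grip on its right. The lever angle comes out near 186°, and the fingers have about 9 mm of clearance. I'll descend beside the grip.

```bash
python3 -m jog '[[-1,0.04,0,0,0],[-1,0.07,0,0,0],[-1,0.09,0,0,0],[-1,0.103,0,0,0],[-1,0.103,0,0,0],[-1,0.103,0,0,0]]'
python3 - <<'E'
from h import *
s=env.observe();print(s["position"],s["ft_force"])
for th in list(range(186,80,-8))+[80]: print(th,rel(fing(th,hz=.01),s))
E
```

```text
time_s: 2.8
position: [0.5816, -0.0955, 0.0587]
tool_rot: [[0.002, -0.967, 0.255], [-0.001, 0.255, 0.967], [-1.0, -0.002, -0.0]]
ft_force: [0.7, -0.4, 0.3]
grip_width: -0.0002
[ 0.58163974 -0.09545785  0.05865866] [ 0.69431029 -0.41332127  0.3222608 ]
186 [0.0006 0.0101 0.0002]
178 [ 0.0006  0.0184 -0.0018]
170 [ 0.0006  0.0271 -0.0027]
162 [ 0.0006  0.0362 -0.0024]
154 [ 0.0006  0.0455 -0.0007]
146 [0.0005 0.0546 0.0023]
138 [0.0005 0.0635 0.0068]
130 [0.0005 0.0717 0.0128]
122 [0.0005 0.0791 0.0201]
114 [0.0005 0.0854 0.0287]
106 [0.0004 0.0904 0.0384]
98 [0.0004 0.0937 0.0486]
90 [0.0004 0.0959 0.0566]
82 [0.0004 0.097  0.0651]
80 [0.0004 0.0971 0.0673]
```

```bash
python3 -m jog '[[-1,0,0.006,0,0],[-1,0,0.010,0,0],[-1,0,0.014,-0.001,0],[-1,0,0.018,-0.002,0],[-1,0,0.023,-0.002,0],[-1,0,0.027,-0.003,0],[-1,0,0.032,-0.003,0],[-1,0,0.036,-0.002,0],[-1,0,0.041,-0.002,0],[-1,0,0.0455,-0.001,0],[-1,0,0.050,0.001,0],[-1,0,0.0546,0.002,0],[-1,0,0.059,0.0045,0],[-1,0,0.0635,0.007,0],[-1,0,0.068,0.010,0],[-1,0,0.072,0.013,0],[-1,0,0.0755,0.0165,0],[-1,0,0.079,0.020,0],[-1,0,0.0823,0.0244,0],[-1,0,0.0854,0.0287,0]]'
python3 - <<'E'
from h import *
import cv2
s=env.observe();print(s["position"],s["ft_force"])
cv2.imwrite("pics/w2.png",env.get_image("wrist")[:,:,::-1])
s=env.observe()
for th in list(range(114,8,-8))+[10]: print(th,rel(fing(th,hz=.01),s))
E
```

```text
time_s: 4.8
position: [0.5054, -0.0453, 0.0573]
tool_rot: [[-0.0, -0.967, 0.255], [0.0, 0.255, 0.967], [-1.0, 0.0, -0.0]]
ft_force: [0.9, -0.0, 2.2]
grip_width: 0.0002
[ 0.50544697 -0.04530767  0.05731749] [ 0.8573455  -0.04036754  2.17918353]
114 [-0.0007 -0.0016 -0.0009]
106 [-0.0007  0.0033  0.0088]
98 [-0.0007  0.0067  0.019 ]
90 [-0.0007  0.0088  0.027 ]
82 [-0.0007  0.01    0.0355]
74 [-0.0007  0.01    0.0443]
66 [-0.0007  0.0087  0.0533]
58 [-0.0007  0.0061  0.0623]
50 [-0.0007  0.0021  0.0712]
42 [-0.0007 -0.0034  0.0795]
34 [-0.0007 -0.0102  0.0871]
26 [-0.0007 -0.0183  0.0937]
18 [-0.0007 -0.0275  0.099 ]
10 [-0.0007 -0.0376  0.1029]
10 [-0.0007 -0.0376  0.1029]
```

View pics/w2.png

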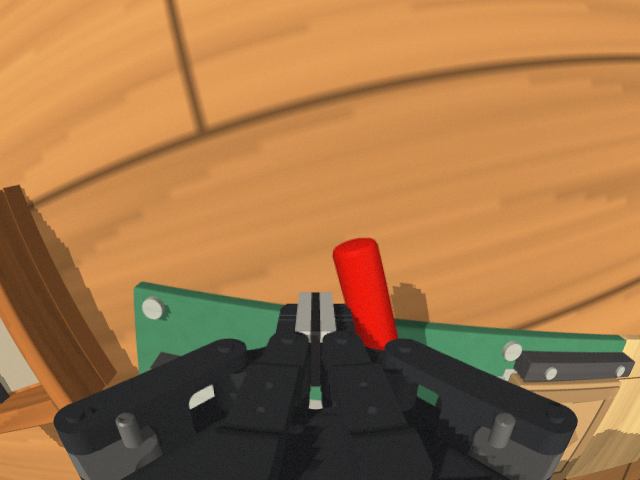

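The grip, from (357,245) to (378,345), is following the fingers and points left. I'll continue round.

```bash
python3 -m jog '[[-1,-0.001,0.001,0.004,0],[-1,-0.001,0.0035,0.009,0],[-1,-0.001,0.005,0.014,0],[-1,-0.001,0.007,0.019,0],[-1,-0.001,0.008,0.023,0],[-1,-0.001,0.009,0.027,0],[-1,-0.001,0.0095,0.031,0],[-1,-0.001,0.010,0.0355,0],[-1,-0.001,0.010,0.040,0],[-1,-0.001,0.010,0.0443,0],[-1,-0.001,0.0095,0.049,0],[-1,-0.001,0.0087,0.053,0],[-1,-0.001,0.0075,0.058,0],[-1,-0.001,0.006,0.0623,0],[-1,-0.001,0.004,0.067,0],[-1,-0.001,0.002,0.0712,0],[-1,-0.001,-0.0005,0.0755,0],[-1,-0.001,-0.0034,0.0795,0],[-1,-0.001,-0.007,0.0835,0],[-1,-0.001,-0.010,0.087,0]]'
python3 - <<'E'
from h import *
import cv2
s=env.observe();print(s["position"],s["ft_force"])
cv2.imwrite("pics/w3.png",env.get_image("wrist")[:,:,::-1])
s=env.observe()
for th in list(range(34,4,-4)): print(th,rel(fing(th,hz=.01),s))
E
```

```text
time_s: 6.85
position: [0.5378, 0.0361, 0.0582]
tool_rot: [[-0.0, -0.967, 0.255], [0.0, 0.255, 0.967], [-1.0, 0.0, -0.0]]
ft_force: [-1.1, -0.9, 0.2]
grip_width: 0.0
[0.53779786 0.03610717 0.05823671] [-1.12631088 -0.94685889  0.24426672]
34 [0.0003 0.0013 0.0003]
30 [ 0.0003 -0.0026  0.0037]
26 [ 0.0003 -0.0068  0.0069]
22 [ 0.0003 -0.0112  0.0097]
18 [ 0.0003 -0.016   0.0122]
14 [ 0.0003 -0.021   0.0144]
10 [ 0.0003 -0.0261  0.0161]
6 [ 0.0003 -0.0305  0.0175]
```

View pics/w3.png

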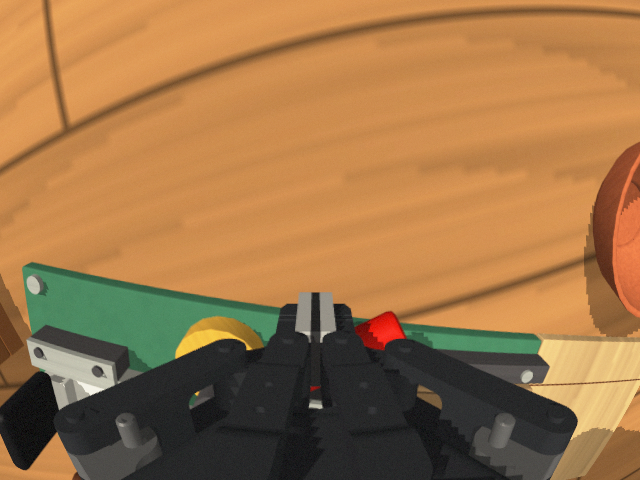

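The grip tip at (385,328) is near 35°, still ahead of the fingers. I'll go on to about 12° and then creep to the stop.

```bash
python3 -m jog '[[-1,0,-0.0026,0.0037,0],[-1,0,-0.005,0.0055,0],[-1,0,-0.0068,0.007,0],[-1,0,-0.009,0.0083,0],[-1,0,-0.011,0.0097,0],[-1,0,-0.0135,0.011,0],[-1,0,-0.016,0.012,0],[-1,0,-0.0185,0.0133,0],[-1,0,-0.021,0.0144,0],[-1,0,-0.0235,0.0152,0],[-1,0,-0.0235,0.0152,0]]'
python3 -m jog '[[-1,0,-0.001,0,0],[-1,0,-0.002,0,0],[-1,0,-0.002,0,0]]'
python3 -m jog '[[-1,0,-0.001,0,0],[-1,0,-0.002,0,0],[-1,0,-0.002,0,0]]'
```

```text
time_s: 8.0
position: [0.5645, 0.0446, 0.0584]
tool_rot: [[0.001, -0.967, 0.255], [0.0, 0.255, 0.967], [-1.0, -0.001, 0.0]]
ft_force: [0.1, 0.3, -1.0]
grip_width: 0.0003
time_s: 8.3
position: [0.5661, 0.0441, 0.0584]
tool_rot: [[0.0, -0.967, 0.255], [0.0, 0.255, 0.967], [-1.0, -0.0, 0.0]]
ft_force: [-0.7, 0.6, -0.3]
grip_width: 0.0003
time_s: 8.6
position: [0.5681, 0.0435, 0.0583]
tool_rot: [[0.0, -0.967, 0.255], [0.0, 0.255, 0.967], [-1.0, -0.0, 0.0]]
ft_force: [-0.7, 1.0, 0.5]
grip_width: 0.0002
```

```bash
python3 -m jog '[[-1,0,-0.001,0,0],[-1,0,-0.002,0,0],[-1,0,-0.002,0,0]]'
python3 - <<'E'
from h import *
import cv2
s=env.observe()
for th in (14,12,10,8): print(th,rel(fing(th,hz=.01),s))
cv2.imwrite("pics/w4.png",env.get_image("wrist")[:,:,::-1])
a=env.get_image("top")[150:330,190:430,::-1];cv2.imwrite("pics/t4.png",cv2.resize(a,None,fx=3.3,fy=3.3,interpolation=cv2.INTER_CUBIC))
a=env.get_image("scene")[180:410,230:440,::-1];cv2.imwrite("pics/s4.png",cv2.resize(a,None,fx=2.6,fy=2.6,interpolation=cv2.INTER_CUBIC))
E
```

```text
time_s: 8.9
position: [0.5686, 0.0435, 0.0582]
tool_rot: [[-0.004, -0.967, 0.255], [0.001, 0.255, 0.967], [-1.0, 0.004, -0.0]]
ft_force: [-8.0, 3.0, 3.6]
grip_width: -0.0003
14 [ 0.0002  0.0065 -0.0002]
12 [0.0002 0.004  0.0007]
10 [0.0002 0.0014 0.0015]
8 [ 0.0002 -0.0011  0.0023]
```

View pics/s4.png

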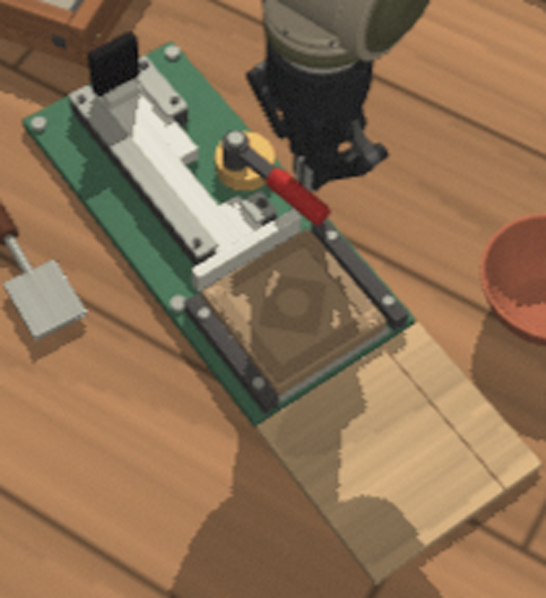

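View pics/w4.png

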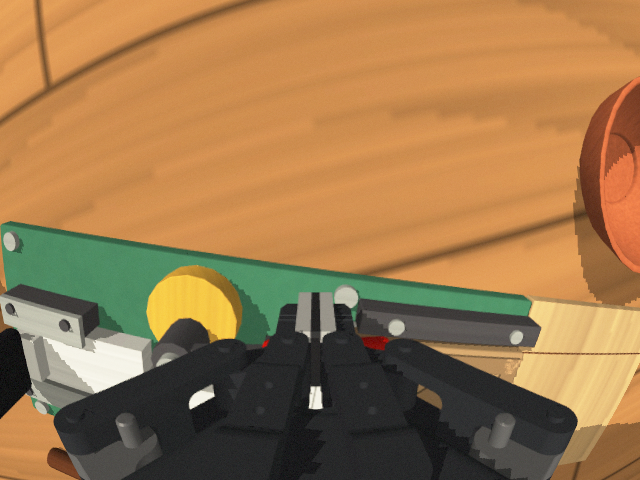

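The force jumped to 8 N and motion stalled at the 10° line, so the lever is at its stop. The scene picture shows the disc (245,160) out of the notch and the grip pointing forward (300,195). I'll back off and rise.

```bash
python3 -m jog '[[-1,0,0.005,0,0],[-1,0,0.015,0,0],[-1,0,0.020,0,0],[-1,-0.03,0.020,0,0],[-1,-0.07,0.020,0,0],[-1,-0.105,0.020,0,0],[-1,-0.105,0.020,0,0],[-1,-0.105,0.020,0,0]]'
python3 - <<'E'
from h import *
import cv2
s=env.observe();print(s["q"],s["position"])
a=env.get_image("scene")[180:410,230:440,::-1];cv2.imwrite("pics/s5.png",cv2.resize(a,None,fx=2.6,fy=2.6,interpolation=cv2.INTER_CUBIC))
m=env.camera_model("wrist");cv2.imwrite("pics/w5.png",env.get_image("wrist")[:,:,::-1])
s=env.observe()
print(rel(W([-.122,0,.163]),s),rel(W([-.122,0,.074]),s))
E
```

```text
time_s: 9.85
position: [0.5504, 0.0481, 0.1636]
tool_rot: [[0.001, -0.967, 0.255], [-0.0, 0.255, 0.967], [-1.0, -0.001, 0.0]]
ft_force: [-0.4, -0.3, -1.0]
grip_width: 0.0003
[-7.27982332e+00  2.61646283e+01  8.15820972e+01 -6.40802024e-03
  7.21721962e+01 -8.25086250e+01] [0.55042472 0.04811468 0.16363815]
[-0.0008 -0.0564 -0.2149] [ 0.0882 -0.0566 -0.2149]
```

View pics/w5.png

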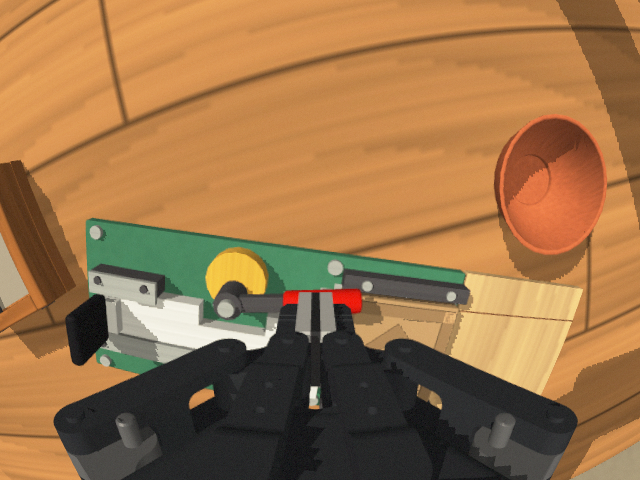

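View pics/s5.png

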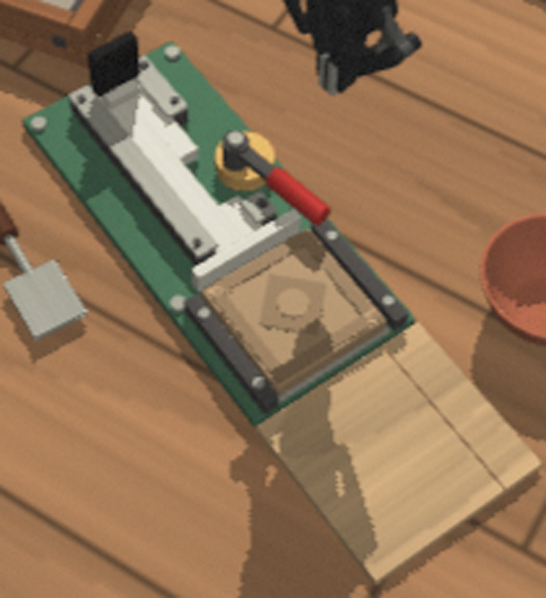

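```bash
python3 - <<'E'
from h import *
ms=env.camera_model("scene")
h=tojig(atz(np.array([235,138])/2.6+[230,180],ms,.061)[0])
for p in((270,172),(327,212),(299,193)):
  g=tojig(atz(np.array(p)/2.6+[230,180],ms,.05)[0]);d=g-h;print(g,np.hypot(*d),np.degrees(np.arctan2(d[1],d[0])))
print(h)
E
python3 -m jog '[[-1,0,-0.02,-0.04,0.14],[-1,0,-0.03,-0.08,0.29],[-1,0,-0.04,-0.12,0.44],[-1,0,-0.05,-0.16,0.59],[-1,0,-0.056,-0.20,0.74],[-1,0,-0.0564,-0.215,0.89],[-1,0,-0.0564,-0.215,1.04],[-1,0,-0.0564,-0.215,1.19],[-1,0,-0.0564,-0.215,1.33],[-1,0,-0.0564,-0.215,1.48],[-1,0,-0.0564,-0.215,1.63],[-1,0,-0.0564,-0.215,1.72],[-1,0,-0.0564,-0.215,1.72],[-1,0,-0.0564,-0.215,1.72],[-1,0,-0.0564,-0.215,1.72]]'
python3 - <<'E'
from h import *
import cv2
s=env.observe();print(s["q"],s["position"],rel(W([-.122,0,.074]),s))
m=env.camera_model("wrist");cv2.imwrite("pics/w6.png",env.get_image("wrist")[:,:,::-1])
E
```

```text
[61.51465645 45.65581109] 36.570999352608176 13.042135683152827
[116.36620216  59.69082313] 93.183857258084 13.838265476449592
[90.16989114 52.50924915] 66.03398704477154 13.224427314714372
[25.88702903 37.40292322]
time_s: 11.45
position: [0.5502, -0.1741, 0.1628]
tool_rot: [[-0.001, 0.394, 0.919], [0.0, 0.919, -0.394], [-1.0, 0.0, -0.001]]
ft_force: [0.0, 0.3, -0.4]
grip_width: -0.0
[-2.93095329e+01  2.85116215e+01  7.74949959e+01 -2.36882332e-03
  7.40446191e+01 -6.09625170e+00] [ 0.55015065 -0.17411203  0.16282157] [ 0.0888 -0.0001 -0.0004]
```

View pics/w6.png

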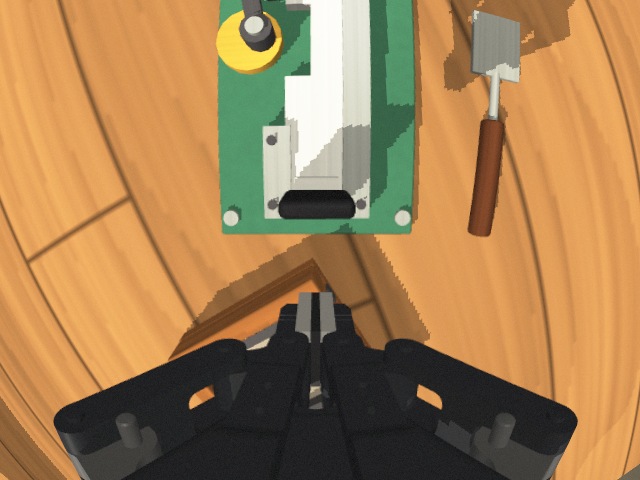

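```bash
python3 - <<'E'
from h import *
m=env.camera_model("wrist")
for p,z in (((317,191),.088),((280,193),.088),((354,193),.088),((317,219),.038),((223,233),.012),((412,234),.012),((254,24),.061)): print(p,tojig(fz(p,m,z)))
E
python3 -m jog '[[-1,0.03,0,0,0],[-1,0.06,0,0,0],[-1,0.08,0,0,0],[-1,0.089,0,0,0],[-1,0.089,0,0,0]]'
python3 -m jog '[[-1,0,0.004,0,0],[-1,0,0.008,0,0],[-1,0,0.010,0,0],[-1,0,0.010,0,0]]'
```

```text
(317, 191) [-78.98973591  -1.72327301]
(280, 193) [-80.01645854  18.67534859]
(354, 193) [-79.98403671 -22.14424963]
(317, 219) [-104.4951935    -2.00171738]
(223, 233) [-120.37686058   71.93718281]
(412, 234) [-121.11799137  -77.31105465]
(254, 24) [25.7599814  37.39756923]
time_s: 12.0
position: [0.55, -0.174, 0.0735]
tool_rot: [[-0.002, 0.395, 0.919], [0.001, 0.919, -0.395], [-1.0, 0.0, -0.002]]
ft_force: [-0.3, 0.3, -0.5]
grip_width: 0.0001
time_s: 12.4
position: [0.5546, -0.1647, 0.0749]
tool_rot: [[0.001, 0.395, 0.919], [-0.001, 0.919, -0.395], [-1.0, -0.0, 0.001]]
ft_force: [-0.2, 0.5, 0.2]
grip_width: -0.0004
```

```bash
python3 -m jog '[[-1,0,0.002,-0.001,0],[-1,0,0.004,-0.001,0],[-1,0,0.006,-0.001,0],[-1,0,0.008,-0.001,0],[-1,0,0.010,-0.001,0],[-1,0,0.012,-0.001,0],[-1,0,0.014,-0.001,0],[-1,0,0.016,-0.001,0],[-1,0,0.018,-0.001,0],[-1,0,0.020,-0.001,0]]'
python3 - <<'E'
from h import *
import cv2
s=env.observe();print(tojig(s["position"]),s["ft_force"])
cv2.imwrite("pics/w7.png",env.get_image("wrist")[:,:,::-1])
E
```

```text
time_s: 13.4
position: [0.5612, -0.1461, 0.0744]
tool_rot: [[-0.0, 0.396, 0.918], [-0.0, 0.918, -0.396], [-1.0, -0.0, -0.0]]
ft_force: [-2.2, -2.6, 1.3]
grip_width: 0.0
[-91.81317641   0.44410446] [-2.16542673 -2.58385035  1.32382159]
```

View pics/w7.png

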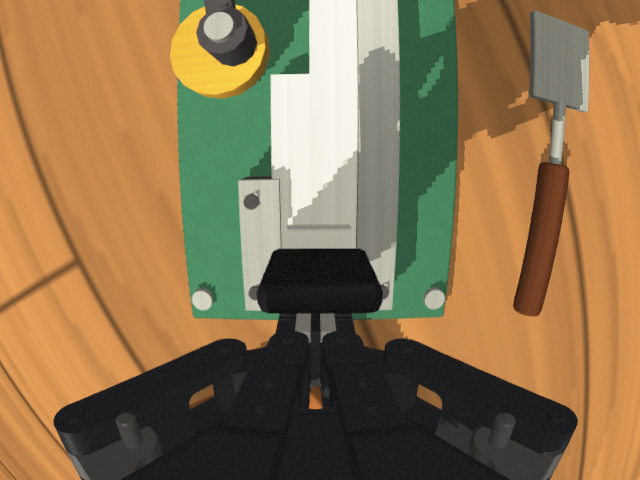

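The fingers push the plate centrally at (320,280) with about 3 N. The travel is already past 7 mm, so the slide is free. Continuing.

```bash
python3 -m jog '[[-1,0,0.003,0,0],[-1,0,0.006,0,0],[-1,0,0.010,0,0],[-1,0,0.014,0,0],[-1,0,0.018,0,0],[-1,0,0.022,0,0],[-1,0,0.026,0,0],[-1,0,0.030,0,0],[-1,0,0.034,0,0],[-1,0,0.038,0,0],[-1,0,0.042,0,0],[-1,0,0.046,0,0],[-1,0,0.050,0,0],[-1,0,0.054,0,0],[-1,0,0.058,0,0],[-1,0,0.062,0,0],[-1,0,0.066,0,0],[-1,0,0.070,0,0],[-1,0,0.074,0,0],[-1,0,0.077,0,0]]'
python3 - <<'E'
from h import *
import cv2
s=env.observe();print(tojig(s["position"]),s["ft_force"])
a=env.get_image("scene")[180:410,230:440,::-1];cv2.imwrite("pics/s8.png",cv2.resize(a,None,fx=2.6,fy=2.6,interpolation=cv2.INTER_CUBIC))
E
```

```text
time_s: 15.45
position: [0.5918, -0.0751, 0.0742]
tool_rot: [[-0.0, 0.396, 0.918], [0.0, 0.918, -0.396], [-1.0, 0.0, -0.0]]
ft_force: [-4.6, -2.8, 2.0]
grip_width: -0.0001
[-14.4875166    0.50936151] [-4.61377252 -2.75063621  1.96381192]
```

View pics/s8.png

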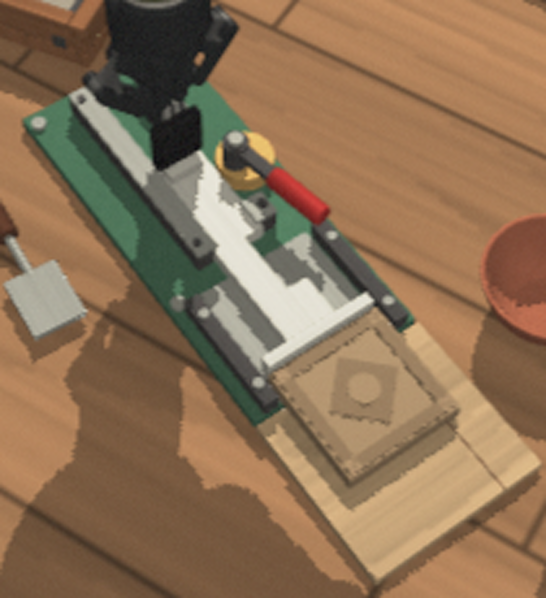

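The tile is moving square onto the board (365,395), and the lever is unchanged. The last part goes more slowly.

```bash
python3 -m jog '[[-1,0,0.001,0,0],[-1,0,0.0025,0,0],[-1,0,0.004,0,0],[-1,0,0.0055,0,0],[-1,0,0.007,0,0],[-1,0,0.0085,0,0],[-1,0,0.010,0,0],[-1,0,0.0115,0,0],[-1,0,0.013,0,0],[-1,0,0.0145,0,0],[-1,0,0.016,0,0],[-1,0,0.0175,0,0],[-1,0,0.019,0,0],[-1,0,0.0205,0,0],[-1,0,0.022,0,0],[-1,0,0.023,0,0],[-1,0,0.024,0,0],[-1,0,0.024,0,0]]'
python3 -m jog '[[-1,0,0.001,0,0],[-1,0,0.002,0,0],[-1,0,0.002,0,0]]'
```

```text
time_s: 17.3
position: [0.6012, -0.0533, 0.0743]
tool_rot: [[-0.0, 0.396, 0.918], [0.0, 0.918, -0.396], [-1.0, 0.0, -0.0]]
ft_force: [-4.2, -1.9, -1.1]
grip_width: -0.0
time_s: 17.6
position: [0.602, -0.0516, 0.0743]
tool_rot: [[-0.0, 0.396, 0.918], [0.0, 0.918, -0.396], [-1.0, 0.0, -0.0]]
ft_force: [-4.8, -2.7, -1.5]
grip_width: -0.0003
```

```bash
python3 -m jog '[[-1,0,0.001,0,0],[-1,0,0.002,0,0],[-1,0,0.002,0,0]]'
python3 -m jog '[[-1,0,0.001,0,0],[-1,0,0.002,0,0],[-1,0,0.002,0,0]]'
```

```text
time_s: 17.9
position: [0.6028, -0.0497, 0.0743]
tool_rot: [[-0.0, 0.396, 0.918], [0.0, 0.918, -0.396], [-1.0, 0.0, -0.0]]
ft_force: [-3.2, -2.6, -1.7]
grip_width: 0.0
time_s: 18.2
position: [0.6036, -0.0479, 0.0743]
tool_rot: [[-0.0, 0.396, 0.918], [0.0, 0.918, -0.396], [-1.0, 0.0, -0.0]]
ft_force: [-4.0, -2.0, -1.6]
grip_width: -0.0002
```

```bash
python3 -m jog '[[-1,0,0.001,0,0],[-1,0,0.0015,0,0],[-1,0,0.0015,0,0]]'
python3 -m jog '[[-1,0,0.001,0,0],[-1,0,0.0015,0,0],[-1,0,0.0015,0,0]]'
python3 - <<'E'
from h import *
import cv2
s=env.observe();print(tojig(s["position"]),s["ft_force"])
a=env.get_image("scene")[180:410,230:440,::-1];cv2.imwrite("pics/s9.png",cv2.resize(a,None,fx=2.6,fy=2.6,interpolation=cv2.INTER_CUBIC))
E
```

```text
time_s: 18.5
position: [0.6037, -0.0476, 0.0743]
tool_rot: [[-0.001, 0.396, 0.918], [-0.002, 0.918, -0.396], [-1.0, -0.002, -0.001]]
ft_force: [-7.7, -7.8, 0.5]
grip_width: -0.0002
time_s: 18.8
position: [0.6037, -0.0475, 0.0743]
tool_rot: [[-0.003, 0.396, 0.918], [-0.004, 0.918, -0.396], [-1.0, -0.005, -0.001]]
ft_force: [-10.1, -14.9, 1.8]
grip_width: -0.0002
[15.58433709  0.46382607] [-10.05763194 -14.91435267   1.79744976]
```

View pics/s9.png

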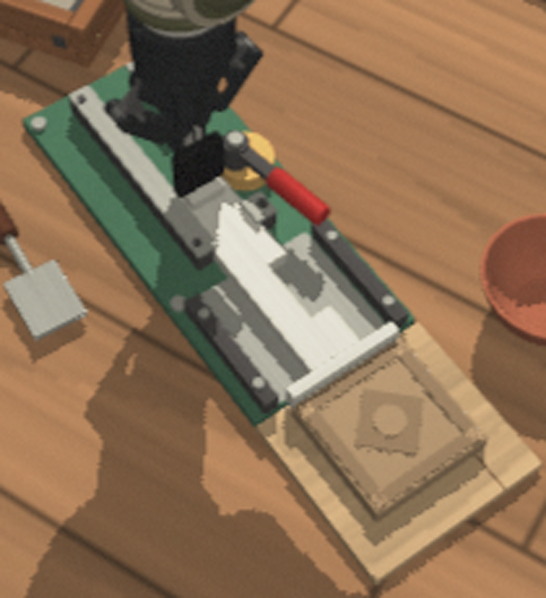

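End stop reached: the force rose to 18 N with no motion. The tile lies on the board at (390,425). Backing off and rising.

```bash
python3 -m jog '[[-1,0,-0.006,0,0],[-1,0,-0.015,0,0],[-1,0,-0.030,0,0],[-1,0,-0.030,0,0],[-1,-0.03,-0.030,0,0],[-1,-0.07,-0.030,0,0],[-1,-0.11,-0.030,0,0],[-1,-0.13,-0.06,0,0],[-1,-0.13,-0.10,0,0],[-1,-0.13,-0.10,0,0],[-1,-0.13,-0.10,0,0],[-1,-0.13,-0.10,0,0]]'
python3 - <<'E'
from h import *
import cv2
s=env.observe();print(tojig(s["position"]),s["ft_force"])
im=env.get_image("scene")[:,:,::-1];cv2.imwrite("pics/s10f.png",im);a=im[180:410,230:440];cv2.imwrite("pics/s10.png",cv2.resize(a,None,fx=2.6,fy=2.6,interpolation=cv2.INTER_CUBIC))
im=env.get_image("top")[:,:,::-1];cv2.imwrite("pics/t10f.png",im);a=im[150:330,190:430];cv2.imwrite("pics/t10.png",cv2.resize(a,None,fx=3.3,fy=3.3,interpolation=cv2.INTER_CUBIC))
cv2.imwrite("pics/w10.png",env.get_image("wrist")[:,:,::-1])
E
```

```text
time_s: 20.05
position: [0.5654, -0.1364, 0.2041]
tool_rot: [[-0.0, 0.395, 0.919], [0.001, 0.919, -0.395], [-1.0, 0.0, -0.0]]
ft_force: [0.0, 0.9, 0.1]
grip_width: 0.0001
[-81.22267066   0.45813522] [0.00105962 0.88296088 0.13741956]
```

View pics/w10.png

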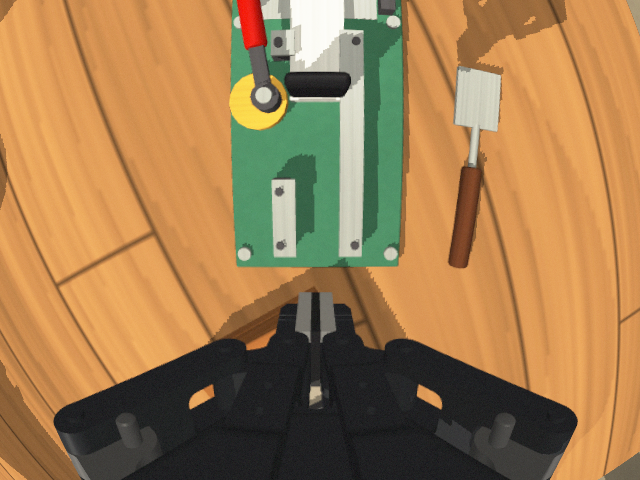

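View pics/t10.png

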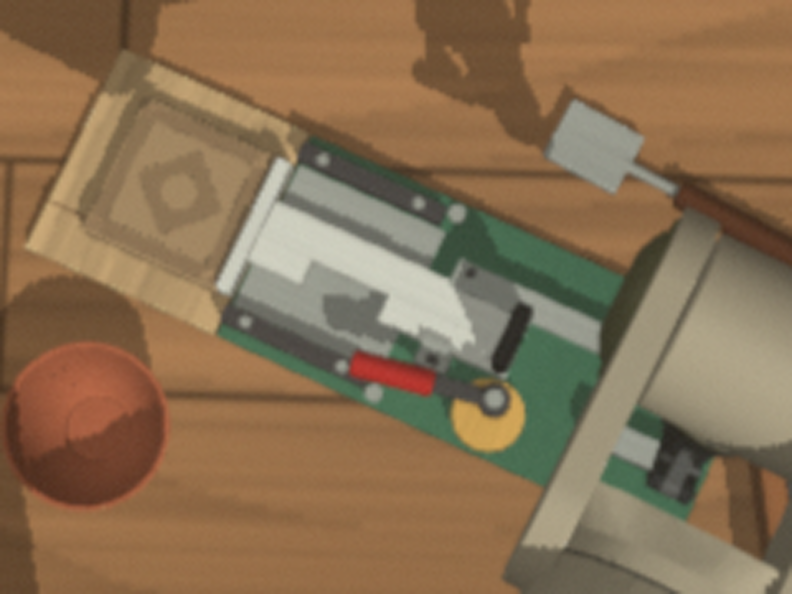

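View pics/s10.png

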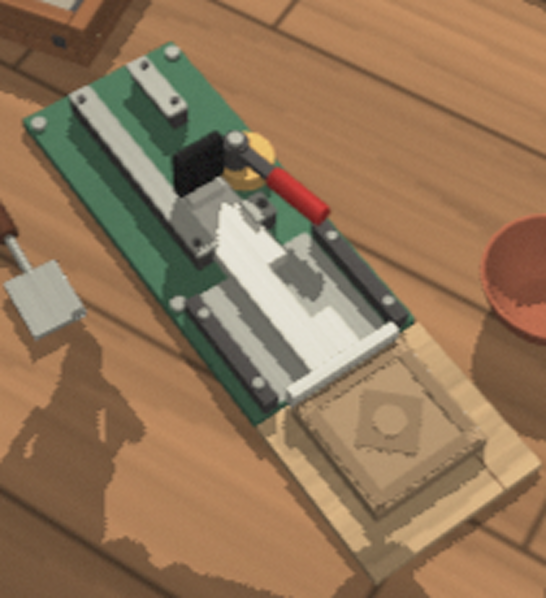

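Run:
```python
from h import *
mt=env.camera_model("top");f=lambda p,z:tojig(atz(np.array(p)/3.3+[190,150],mt,z)[0])
h=f((494,399),.061)
for p in((352,364),(433,384),(392,373.5)):
  d=f(p,.05)-h;print(np.hypot(*d),np.degrees(np.arctan2(d[1],d[0])))
print("hub",h,"pusher front",f((276,157),.036),f((218,288),.036),"tile",f((180,193),.028))
m=env.camera_model("wrist");h=tojig(fz((263,96),m,.061));d=tojig(fz((257,46),m,.05))-h;print("wrist",h,d,np.degrees(np.arctan2(d[1],d[0])))
```

```text
94.12969523143902 10.556349556357231
40.41655828396663 9.951386958820187
67.64539533066753 10.178672258565506
hub [24.32205485 40.46067405] pusher front [221.99682217 -45.67908049] [218.96436984  48.7531403 ] tile [270.66143291   1.7709255 ]
wrist [24.36963514 37.90171368] [41.82931857  6.38526064] 8.67922060170659
```

The lever is at about 10°, the pusher at about 221 mm, and the tile centre at about 271 mm. The arm is clear, so I'm handing in.

Run:
```python
from rig import env
print(env.close_job(), env.observe()["time_s"])
```

```text
the job is handed in; nothing more can be done
the job is handed in; nothing more can be done
```

The job is done and handed in at about 20 s of robot time. With the closed fingertips I pushed the lever round half a turn to its stop, where the force rose to about 8 N and motion stalled. Then I pushed the slide by its black plate to the end stop, where it reached 18 N without moving further.

Last checks on the pictures:
- **Lever:** the top camera reads 10.2° and the wrist camera 8.7°, against 10° at the low point. The scene camera had read about 13° earlier, just after the lever was pushed. I put that down to calibration error, because the lever was felt at its stop.
- **Disc and slide:** the disc is out of the notch. The pusher face is at jig x of about 219 to 222 mm, against 222 mm when home.
- **Tile:** it looks whole and flat on the board, with its centre at about x 271 mm against 272 mm expected. The robot never touched it.
- **Surroundings:** the bowl and scraper look unmoved, and so does the visible part of the mould box. The arm stood about 190 mm above the bench, touching nothing.

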